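# Put the strip-down parts back with their kind

## Task

Four parts from a strip-down lie mixed on the bench; put each one away with its own kind. Slide the loose ball bearing over the upright spindle until it lies flat on the bearing already there, stand the loose bolt head down in the free pocket of the bolt block, lay the loose spark plug in the grey bin that holds spark plugs, and lay the loose nut in the grey bin that holds nuts.

Things in the scene. Friction and masses are not known exactly. Their poses are not given: they have to be found in the camera images.
- bearing: The loose steel ball bearing, lying flat on the bench: a ring of 52 mm outside diameter, 25 mm bore, 15 mm thick, 0.19 kg. Origin: centre of its underside; z up along its axis. Can be gripped across its outside.
- bolt: The loose steel hex bolt, standing on its head, threaded shank up: 80 mm tall in all; shank 16 mm diameter; head 10 mm thick at the bottom, 24 mm across flats, 27 mm across corners; 0.16 kg. Origin: centre of the underside of the head; z up along the shank. Can be gripped round the shank, well up.
- spark_plug: The loose spark plug, lying on the bench: 73 mm long along its own y axis, at most 24 mm wide, 21 mm high, 0.055 kg. Hex (24 wide, 21 high) at y -18 to -6 mm, white insulator (16 wide, top 18 mm above the bench) at y -6 to +28, thread (14 mm) at y -36 to -18. Origin: under the middle of its length, on the underside. Grip it across x at the insulator's thick end, y about +5 mm.
- nut: The loose rusty hex nut, lying flat on the bench: 30 mm across flats (its own x axis runs flat to flat), 34 mm across corners (its y axis), 17 mm high, 0.07 kg. Origin: centre of its underside.
- spindle: Fixed bearing spindle: round dark steel base, 96 mm diameter, 8 mm thick, with an upright steel post of 12 mm diameter at its centre, whose tapered tip stands 67 mm above the bench. One bearing (fixed) already lies on it, its top 23 mm above the bench; the loose one goes on top. Origin: centre of the underside, on the post's axis; z up.
- free_pocket (a point): Free pocket of the fixed wooden bolt block: centre of its flat floor, 10 mm above the bench. The block is 60 x 160 x 24 mm with three round pockets (42 mm diameter, 14 mm deep) in a row 52 mm apart; the others, 52 and 104 mm away toward the point's -y, each hold a standing bolt (fixed; tops 90 mm above the bench). x across the block, y along it, z up.
- plug_bin: Fixed grey open bin holding two lying spark plugs (fixed). Outside 156 mm along x, 130 along y; floor and walls 4 mm thick; rear wall (+x) 56 mm high, front wall 26; side walls 26 high in front, 56 from x = -12 mm back. Its plugs lie along y in the rear (x +18 to +73 mm); the floor in front is free (x -74 to +16, y -61 to +61 mm). Origin: centre of the underside; x to the rear, z up.
- nut_bin: Fixed grey open bin of the same make (156 x 130 mm, floor and walls 4 mm thick, rear wall at +x 56 mm high, front wall 26, sides 26 in front, 56 from x = -12 mm back) holding three rusty nuts (fixed) in the rear (x +30 to +72 mm); the floor in front is free (x -74 to +28, y -61 to +61 mm). Origin: centre of the underside; x to the rear, z up.

How it is judged:
By the outcome, as a careful person would: the job done as asked, in the order asked, and still so for the second after the job is handed in, with the robot touching nothing.
It also fails if it takes over 112 s, if anything falls off the work surface, if the arm or the gripper's body presses on something with over 40 N, if the wrist force passes 120 N, or if a joint passes its speed limit or range.

## Robot

A 6-joint arm with a two-finger parallel gripper is mounted at the origin on a cart in front of the work surface, level with it; the furniture and walls round the work are solid. World frame = base frame: x ahead of the robot, y to its left, z up, the work surface at z = 0. Lengths are in mm, angles in rad, forces in N, time in s.
With the tool pointing down it reaches from about 350 to 875 mm from the base axis. Payload 4.2 kg.
Tool frame: the origin (TCP) lies at the very end of the fingers, on their centre line; the grasp point (between the pads) lies 19 mm behind it; z points along the fingers, y is the line along which they close (so a half turn about z gives the same grasp; the last joint's range is limited). The gripper opens to 85 mm and grips with 20 to 120 N. Pads are 22 mm wide; open, the fingers measure 114 mm over their backs; the gripper's body (76 mm by 85 mm) begins 54 mm behind the grasp point. The pads swing forward as they close: fully open they stand 13 mm farther back than shut.
Start: joints at [1.496, 0.385, 0.008, 0, -1.194, -0.259], TCP at [204.74, 590.492, 231.312] pointing down, gripper open.
Joint ranges: [-3.14, 3.14], [-1.21, 2.06], [-1.07, 1.41], [-3.16, 2.05], [-2.99, -0.16], [-3.1, 3.1]. Speed limits (rad/s): [2.79, 2.79, 3.14, 3.14, 3.14, 3.14].

## Interface

Orientations are given as a unit quaternion [x, y, z, w].
In Python, from bench import arm gives the robot as it stands. The module is installed in compiled form; this text tells all that it offers.
- The arm moves only by the tool drive_tool, never from a script. Its argument "targets" is a list of rows, each a list of 5 numbers: the closure, from -1 (fully open) to 1 (shut), then the shift along the tool's x, y, z in mm, then the turn about the tool's z in degrees. In form: [[grip, tx, ty, tz, roll], ...]. A call has 1 to 12 rows; each row is the pose to reach, as a shift and turn from the pose commanded when the call began, along the tool's axes at that moment; what a row does not reach only later rows make up. A row lasts 1/10 s, in which the tool goes at most 50 mm and 8.59 degrees, less where a joint would pass 70% of its speed; a pose out of reach is approached as far as the arm can. A call with a gripper value outside its range is refused whole. The fingers move at their own pace and stop on an object; the grip force is fixed at half the most. Time passes only in rows, so rows that repeat a pose let the fingers close. It gives the time, the measured TCP pose, the force, the opening and the grip force at its end, in the units of the state.
- arm.read_state(): the state, without advancing time (a new reading comes with each control period).
- arm.get_image(name): name is "scene" or "side" or "wrist"; returns the picture (480x640x3 uint8, blue, green, red); there is no depth.
- arm.camera_params(name): a dict with "fov_y" (degrees; the focal length in pixels is half the picture's height over the tangent of half this angle, whatever the lens; pixels are square), "cx", "cy" (the principal point, pixels), "rvec" (rotation vector, rad) and "tvec" (3), from world to camera coordinates, as OpenCV has them; the wrist camera has in their place "tool_from_camera" (4x4, takes a point from camera to tool coordinates, whose origin is the TCP and whose axes are the flange's). Camera axes: x right, y down, z forward; pixel columns grow to the right and rows downward; lengths in mm; the calibration is good to about 2 mm. The wrist camera is an equidistant fisheye: a pixel r from the principal point sees the ray r / f radians off the axis. A picture is of the moment at which its call begins: read the wrist's pose just before it. camera_params takes no time and is no camera call.
- arm.job_done(): hands the job in; it is judged then, once.
The state is a dict: "clock": time; "joints": joint angles; "joint_vel": joint speeds; "joint_efforts": joint torques, N m; "position": TCP position; "ee_rot": TCP orientation; "contact_force": force on the tool from outside, world axes, zero at the start; "wrist_torque": the same for the moment, N m; "gripper_width": finger opening in mm; "grasp_force": force on a finger pad.
Only numpy, scipy, OpenCV 4.12 (cv2) and the standard library are available. Lean on these libraries where they do the work, as an engineer would, in place of code of your own. Each camera call takes 0.05 s, during which the arm holds its last target. There are 200 camera calls.

## Working session

There is one attempt and no reset: what is moved stays moved. The work goes in short steps, Python scripts to look and compute and a tool call to move; the robot and the scene stay as the last step left them, time stands still between calls to the robot, and variables do not carry over. Pictures are saved under pics/ and viewed, at most 14 in all, crops included, and the job is handed in when it is done.

Besides the shell and the picture viewer there is one more tool, called after "Call:" as name(argument=value, ...) on one line, values as JSON. drive_tool: Moves the arm, as the interface text tells. Its arguments: {"type":"object","properties":{"targets":{"type":"array","items":{"type":"array","items":{"type":"number"}}}},"required":["targets"]}

```bash
mkdir -p pics
cat > h.py <<'E'
import numpy as np, cv2
from bench import arm
from scipy.spatial.transform import Rotation as R
def ray(name,u,v,st=None):
    p=arm.camera_params(name); f=240/np.tan(np.radians(p["fov_y"])/2)
    d=np.array([u-p["cx"],v-p["cy"]])
    if name=="wrist":
        r=np.hypot(*d); t=r/f
        c=np.array([*(d/max(r,1e-9)*np.sin(t)),np.cos(t)])
        T=np.array(p["tool_from_camera"]); Q=R.from_quat(st["ee_rot"]).as_matrix()
        return Q@T[:3,3]+np.array(st["position"]), Q@T[:3,:3]@c
    M=cv2.Rodrigues(np.array(p["rvec"],float))[0]
    return -M.T@np.array(p["tvec"],float).ravel(), M.T@np.array([d[0]/f,d[1]/f,1.])
def on(name,u,v,z,st=None):
    o,d=ray(name,u,v,st); return o+d*(z-o[2])/d[2]
E
python3 - <<'E'
from h import *
s=arm.read_state()
print({k:np.round(v,3).tolist() for k,v in s.items()})
for n in ("scene","side","wrist"):
    cv2.imwrite(f"pics/{n}0.png",arm.get_image(n))
    p=arm.camera_params(n);print(n,p)
    if n!="wrist":print(ray(n,320,240))
E
```

```text
{'clock': 0.0, 'joints': [1.496, 0.386, 0.007, -0.0, -1.194, -0.259], 'joint_vel': [0.0, 0.0, -0.0, 0.001, 0.001, 0.002], 'joint_efforts': [0.001, -39.229, 18.84, 4.186, -0.005, 0.0], 'position': [204.576, 589.977, 230.237], 'ee_rot': [0.986, -0.166, -0.0, 0.001], 'contact_force': [-0.122, 0.213, 0.412], 'wrist_torque': [0.025, 0.003, 0.02], 'grasp_force': 0.0, 'gripper_width': 85.829}
scene {'fov_y': 53.64117019186154, 'cx': 315.5274988575669, 'cy': 238.63733945556132, 'rvec': array([ 2.08255487, -1.02343555,  0.4925965 ]), 'tvec': array([-322.83089746,  293.61755544,  707.25299474])}
(array([ -89.5134962 , -462.86580625,  684.38325169]), array([ 0.6176798 ,  0.44821462, -0.64627574]))
side {'fov_y': 44.69381842652687, 'cx': 319.3279729701171, 'cy': 238.90303736503535, 'rvec': array([ 0.69709187, -2.51348265,  1.29677437]), 'tvec': array([ 444.56450204,  175.31493163, 1114.77841756])}
(array([-15.97290225, 923.98579038, 785.55647   ]), array([ 0.40432302, -0.70367324, -0.58427025]))
wrist {'fov_y': 65.70646984690485, 'cx': 312.39574625232524, 'cy': 236.19970566133222, 'tool_from_camera': array([[ 1.26429335e-03, -9.57005000e-01, -2.90068667e-01,
         7.46743384e+01],
       [ 9.99999191e-01,  1.16845702e-03,  5.03581151e-04,
        -8.80136305e-01],
       [-1.42996908e-04, -2.90069069e-01,  9.57005702e-01,
        -1.42033772e+02],
       [ 0.00000000e+00,  0.00000000e+00,  0.00000000e+00,
         1.00000000e+00]])}
```

View pics/scene0.png

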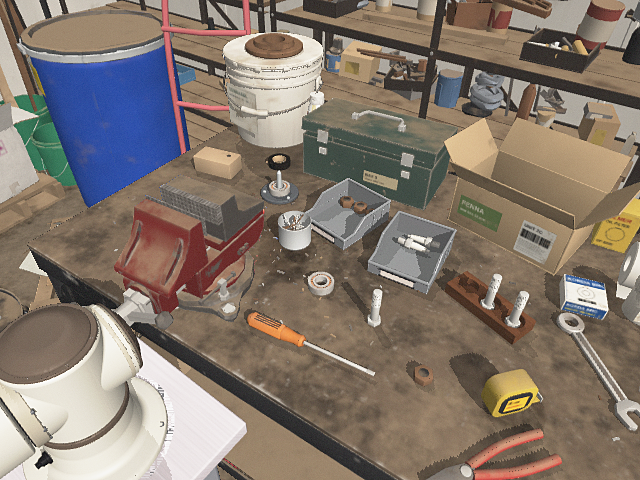

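View pics/side0.png

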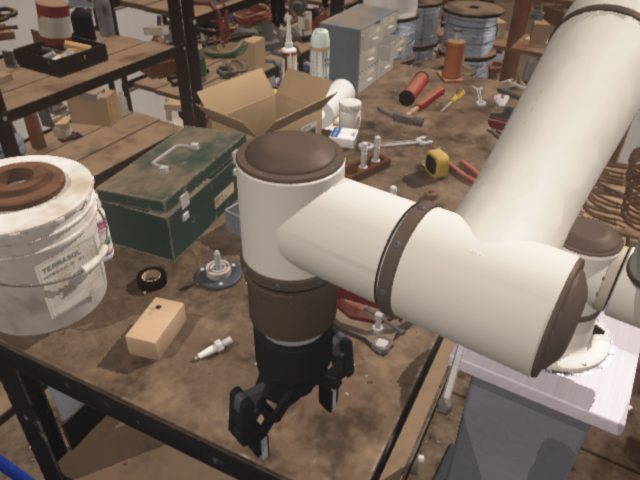

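View pics/wrist0.png

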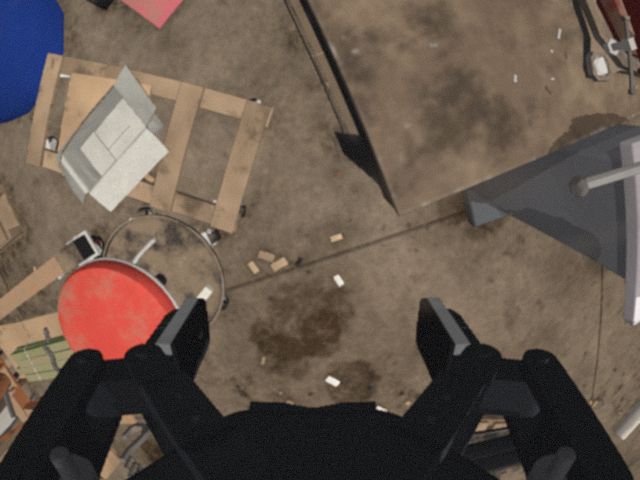

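The scene view shows the bearing at (320,284), bolt foot at (374,324), nut at (423,374), spindle at (280,190), nut bin at (347,212), plug bin at (412,250) and bolt block at (490,305). Its free pocket is the left one, near (468,285). The loose plug shows only in the side view, at (212,349), and the wrist view shows just the floor past the bench edge.

Run:
```python
from h import *
a=cv2.imread("pics/scene0.png");b=cv2.imread("pics/side0.png")
cv2.imwrite("pics/c1.png",cv2.resize(a[150:350,245:545],(800,533),interpolation=cv2.INTER_CUBIC))
for n,u,v,z in [("bearing",320,282,15),("bolttop",377,290,80),("boltfoot",374,324,3),("nut",423,372,17),("postTip",280,171,67),("pocket",467,284,24)]:
    print(n,on("scene",u,v,z).round(1))
print("spindle side tip",on("side",217,251,67).round(1),"plug ins/thread",on("side",197,356,9).round(1),on("side",229,341,9).round(1))
```

```text
bearing [447.6 -75.7  15. ]
bolttop [ 441.4 -203.9   80. ]
boltfoot [ 431.9 -212.     3. ]
nut [ 384.8 -334.4   17. ]
postTip [647.6 197.   67. ]
pocket [ 612.8 -310.1   24. ]
spindle side tip [640.8 202.5  67. ] plug ins/thread [528.2 407.5   9. ] [502.5 348.7   9. ]
```

View pics/c1.png

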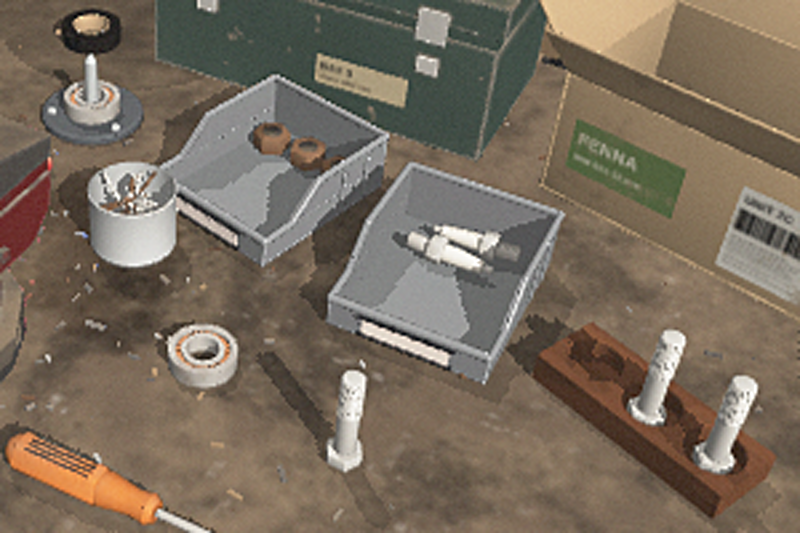

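```bash
cat >> h.py <<'E'
def yaw(s): 
    m=R.from_quat(s["ee_rot"]).as_matrix(); return np.degrees(np.arctan2(m[1,0],m[0,0]))
def go(p,y=None):
    s=arm.read_state(); Q=R.from_quat(s["ee_rot"]).as_matrix()
    d=Q.T@(np.array(p,float)-s["position"])
    r=0 if y is None else (yaw(s)-y+180)%360-180
    print("at",np.round(s["position"],1),"yaw",yaw(s).round(1),"-> shift",d.round(1),"roll",round(r,1),"t",round(s["clock"],1))
E
python3 - <<'E'
from h import *
for n,u,v,z in [("bearing",204,348,15),("tip",91,55,67),("basecentre",91,113,8),("pocket",602,353,24),
 ("N rl",276,76,56),("N rr",388,136,56),("N fr",264,240,26),("N fl",165,165,26),("N fr0",264,264,0),
 ("P rl",410,165,56),("P rr",563,213,56),("P fl",330,297,26),("P fr",487,355,26),("P fl0",330,322,0),("P fr0",487,381,0),
 ("B1",585,323,24),("B2",772,462,24),("B3",718,497,24),("B4",538,358,24),("b1foot",648,412,20),("b2foot",714,458,20),
 ("b1top",674,333,90),("b2top",744,379,90),("boltfoot",345,458,5),("bolttop",352,376,80),("cup",132,250,0),("toolboxL",155,62,0),("toolboxR",478,155,0),("cartonL",545,185,0)]:
    print(n,on("scene",245+u/2.6667,150+v/2.6667,z).round(0))
go([448,-78,280],-90)
E
```

```text
bearing [453. -76.  15.]
tip [648. 200.  67.]
basecentre [641. 197.   8.]
pocket [ 622. -314.   24.]
N rl [738.  57.  56.]
N rr [720. -71.  56.]
N fr [572. -47.  26.]
N fl [601.  78.  26.]
N fr0 [573. -48.   0.]
P rl [ 696. -106.   56.]
P rr [ 716. -233.   56.]
P fl [ 547. -125.   26.]
P fr [ 565. -249.   26.]
P fl0 [ 548. -127.    0.]
P fr0 [ 567. -253.    0.]
B1 [ 644. -291.   24.]
B2 [ 595. -447.   24.]
B3 [ 543. -428.   24.]
B4 [ 588. -279.   24.]
b1foot [ 591. -363.   20.]
b2foot [ 578. -414.   20.]
b1top [ 598. -360.   90.]
b2top [ 585. -411.   90.]
boltfoot [ 435. -210.    5.]
bolttop [ 439. -205.   80.]
cup [520.  48.   0.]
toolboxL [757. 213.   0.]
toolboxR [ 818. -116.    0.]
cartonL [ 814. -184.    0.]
at [204.6 590.1 230.5] yaw -19.1 -> shift [448.9 551.5 -48.6] roll 70.9 t 0.1
```

Call:
drive_tool(targets=[[-1,0,0,-50,0],[-1,200,200,-50,0],[-1,450,550,-50,70],[-1,450,550,-50,70],[-1,450,550,-50,70],[-1,450,550,-50,70],[-1,450,550,-50,70],[-1,450,550,-50,70],[-1,450,550,-50,70],[-1,450,550,-50,70],[-1,450,550,-50,70],[-1,450,550,-50,70]])

```text
clock: 1.35
position: [395.3, 72.9, 281.5]
ee_rot: [0.713, -0.702, 0.0, -0.0]
contact_force: [0.8, 0.0, 0.1]
gripper_width: 85.5
grasp_force: 0.0
```

Run:
```python
from h import *
go([450,-77,150],-90)
```

```text
at [395.3  72.9 281.5] yaw -89.1 -> shift [150.8 -52.3 131.5] roll 0.9 t 1.4
```

Call:
drive_tool(targets=[[-1,145,-52,130,0],[-1,145,-52,130,0],[-1,145,-52,130,0],[-1,145,-52,130,0],[-1,145,-52,130,0],[-1,145,-52,130,0],[-1,145,-52,130,0],[-1,145,-52,130,0]])

```text
clock: 2.15
position: [450.2, -68.3, 152.6]
ee_rot: [0.713, -0.701, 0.001, -0.001]
contact_force: [0.2, -0.0, -0.3]
gripper_width: 85.4
grasp_force: 0.0
```

Run:
```python
from h import *
s=arm.read_state();im=arm.get_image("wrist");cv2.imwrite("pics/w1.png",im)
go([450,-77,5],-90)
```

```text
at [450.1 -68.3 152.6] yaw -89.0 -> shift [  8.8   0.7 147.6] roll 1.0 t 2.2
```

View pics/w1.png

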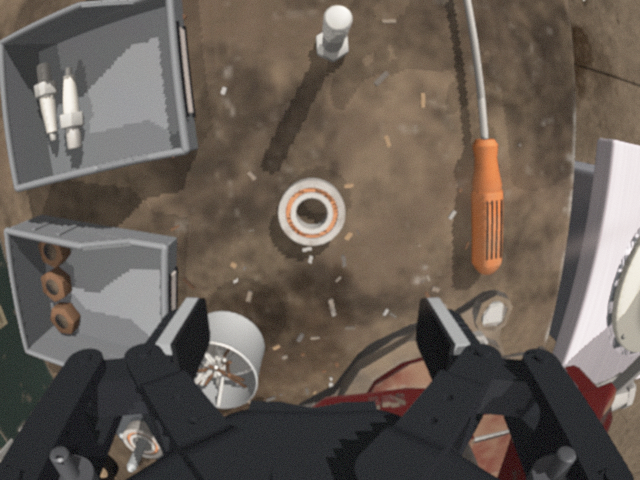

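The wrist view shows the bearing at (312,212), bolt top at (338,20) and foot at (332,45), plug bin at upper left, nut bin at left, cup at (228,360).

Run:
```python
from h import *
s=arm.read_state()
print(on("wrist",312,211,15,s).round(1), on("wrist",279,211,10,s).round(1),on("wrist",346,211,10,s).round(1))
print("bolt top",on("wrist",339,17,80,s).round(1),"foot",on("wrist",332,47,8,s).round(1))
p=on("wrist",312,211,15,s); go([p[0],p[1],5],-90)
```

```text
[451.9 -77.1  15. ] [477.9 -75.5  10. ] [425.1 -76.6  10. ]
bolt top [ 438.7 -207.4   80. ] foot [ 439.1 -204.5    8. ]
at [450.1 -68.3 152.6] yaw -89.0 -> shift [  9.   -1.2 147.6] roll 1.0 t 2.2
```

Call:
drive_tool(targets=[[-1,9,-1,50,0],[-1,9,-1,100,0],[-1,9,-1,130,0],[-1,9,-1,148,0],[-1,9,-1,148,0],[-1,9,-1,148,0],[-1,9,-1,148,0],[1,9,-1,148,0],[1,9,-1,148,0],[1,9,-1,148,0],[1,9,-1,148,0],[1,9,-1,148,0]])

```text
clock: 3.4
position: [451.4, -78.2, 4.8]
ee_rot: [0.713, -0.702, 0.001, -0.001]
contact_force: [-2.9, 2.1, 9.8]
gripper_width: 49.1
grasp_force: 60.1
```

Run:
```python
from h import *
s=arm.read_state();im=arm.get_image("wrist");cv2.imwrite("pics/w2.png",im);cv2.imwrite("pics/s2.png",arm.get_image("scene"))
go([450,-77,150],-90)
```

```text
at [451.4 -78.2   4.8] yaw -89.1 -> shift [  -1.2    1.1 -145.2] roll 0.9 t 3.5
```

Call:
drive_tool(targets=[[1,0,0,-10,0],[1,0,0,-40,0],[1,0,0,-90,0],[1,0,0,-140,0],[1,-30,-30,-175,0],[1,-80,-80,-175,0],[1,-140,-110,-175,0],[1,-180,-130,-175,0],[1,-220,-160,-175,0],[1,-250,-180,-175,0],[1,-265,-190,-175,0],[1,-265,-190,-175,0]])

```text
clock: 4.7
position: [638.1, 193.5, 176.9]
ee_rot: [0.714, -0.7, -0.0, -0.0]
contact_force: [-0.6, -0.4, -1.8]
gripper_width: 49.0
grasp_force: 62.9
```

Call:
drive_tool(targets=[[1,0,0,0,0],[1,0,0,0,0],[1,0,0,0,0]])

```text
clock: 5.0
position: [636.0, 188.4, 178.7]
ee_rot: [0.712, -0.702, -0.0, 0.0]
contact_force: [-0.3, 0.4, -1.2]
gripper_width: 48.9
grasp_force: 62.9
```

Run:
```python
from h import *
s=arm.read_state();im=arm.get_image("wrist");cv2.imwrite("pics/w3.png",im);
cv2.imwrite("pics/w3b.png",np.vstack([im[60:],cv2.resize(arm.get_image("scene")[60:270,150:470],(640,420))])[::1][:840])
a=cv2.imread("pics/w3b.png");cv2.imwrite("pics/w3b.png",np.hstack([cv2.resize(a[:420],(400,262)),cv2.resize(a[420:],(400,262))]))
go([644,199,180],-90)
```

```text
at [636.4 188.5 178.9] yaw -89.2 -> shift [-10.4  -7.8  -1.1] roll 0.8 t 5.1
```

View pics/w3.png

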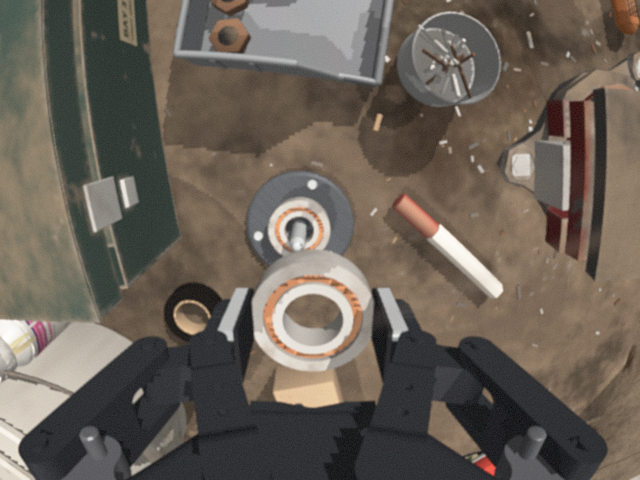

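View pics/w3b.png

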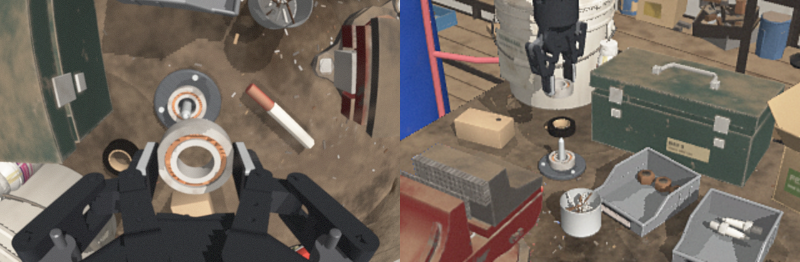

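The bearing is held level, with its ring centre at about (315,316). The spindle base is centred at about (300,223) with the post tip near (297,240), and nothing stands in the way.

Run:
```python
from h import *
s={"position":[636.4,188.5,178.9],"ee_rot":arm.read_state()["ee_rot"]}
b=on("wrist",315,316,189,s); print("bearing",b.round(1))
for n,u,v,z in [("base",300,223,8),("fixed ring",299,229,23),("tip",297,241,67),("baseL",246,223,8),("baseR",354,223,8),("baseTop",300,171,8)]:
    print(n,on("wrist",u,v,z,s).round(1))
for nm in("scene",): print(on(nm,279,171,67).round(1))
im=cv2.imread("pics/w3.png");cv2.imwrite("pics/w3c.png",cv2.resize(im[160:380,220:400],None,fx=2.7,fy=2.7,interpolation=cv2.INTER_CUBIC))
```

```text
bearing [636.3 188.8 189. ]
base [648.  198.1   8. ]
fixed ring [648.3 199.3  23. ]
tip [648.3 195.9  67. ]
baseL [695.6 198.7   8. ]
baseR [600.8 197.4   8. ]
baseTop [648.3 152.7   8. ]
[646.1 198.9  67. ]
```

View pics/w3c.png

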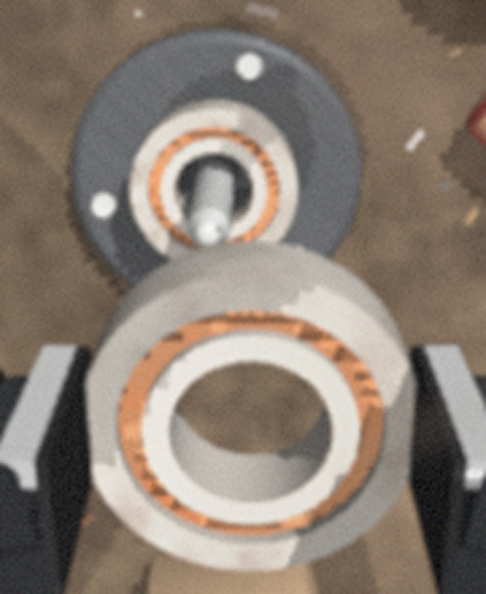

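Call:
drive_tool(targets=[[1,-11,-12,20,0],[1,-11,-12,60,0],[1,-11,-12,90,0],[1,-11,-12,90,0],[1,-11,-12,90,0],[1,-11,-12,90,0],[1,-11,-12,90,0]])

```text
clock: 5.8
position: [649.7, 201.2, 91.0]
ee_rot: [0.713, -0.702, 0.001, -0.002]
contact_force: [0.5, -0.1, -1.3]
gripper_width: 49.1
grasp_force: 62.9
```

Run:
```python
from h import *
go([648.2,199.5,29],-90)
im=arm.get_image("wrist");cv2.imwrite("pics/w4.png",im[160:400,180:460])
```

```text
at [649.7 201.2  91. ] yaw -89.1 -> shift [ 1.8  1.8 62. ] roll 0.9 t 5.8
```

View pics/w4.png

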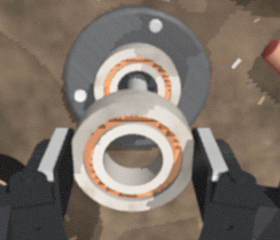

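The bearing hangs just in front of the post as seen by the camera, with no sideways offset. Lowering it.

Call:
drive_tool(targets=[[1,2,2,12,0],[1,2,2,24,0],[1,2,2,36,0],[1,2,2,46,0],[1,2,2,52,0],[1,2,2,57,0],[1,2,2,60,0],[1,2,2,60,0],[1,2,2,60,0]])

```text
clock: 6.75
position: [646.8, 198.9, 28.7]
ee_rot: [0.713, -0.702, 0.0, -0.0]
contact_force: [-0.1, -0.7, -1.6]
gripper_width: 49.0
grasp_force: 62.9
```

Call:
drive_tool(targets=[[1,0,0,1,0],[1,0,0,1,0],[-1,0,0,1,0],[-1,0,0,1,0],[-1,0,0,1,0],[-1,0,0,1,0],[-1,0,0,-30,0],[-1,0,0,-80,0],[-1,0,0,-130,0],[-1,0,0,-150,0],[-1,0,0,-150,0]])

```text
clock: 7.85
position: [648.7, 199.6, 183.8]
ee_rot: [0.713, -0.702, 0.002, -0.005]
contact_force: [-1.6, 0.3, -1.1]
gripper_width: 85.4
grasp_force: 0.0
```

Run:
```python
from h import *
im=arm.get_image("wrist");im2=arm.get_image("scene")
cv2.imwrite("pics/w5.png",np.hstack([im[120:420,180:460],cv2.resize(im2[130:230,230:330],(300,300))]))
go([440,-207,200])
```

```text
at [646.1 198.7 178.4] yaw -89.1 -> shift [402.6 212.2 -21.9] roll 0 t 8.0
```

View pics/w5.png

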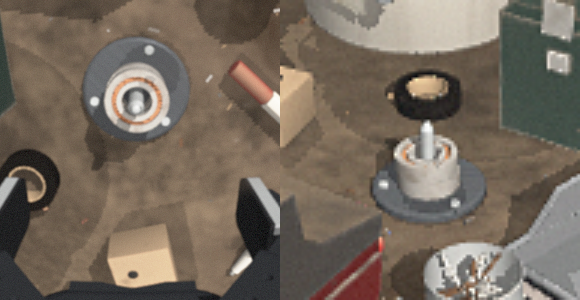

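The bearing lies on the fixed one, flat, round the post. Next the bolt; four measurements put its axis at about (439,-206).

Call:
drive_tool(targets=[[-1,50,0,-15,0],[-1,400,207,-15,17],[-1,400,207,-15,17],[-1,400,207,-15,17],[-1,400,207,-15,17],[-1,400,207,-15,17],[-1,400,207,-15,17],[-1,400,207,-15,17],[-1,400,207,-15,17],[-1,400,207,-15,17],[-1,400,207,-15,17],[-1,400,207,-15,17]])

```text
clock: 9.15
position: [445.6, -204.0, 192.4]
ee_rot: [-0.601, 0.799, 0.001, -0.001]
contact_force: [-0.6, -0.4, -0.5]
gripper_width: 85.3
grasp_force: 0.0
```

Call:
drive_tool(targets=[[-1,0,0,0,0],[-1,0,0,0,0],[-1,0,0,0,0]])

```text
clock: 9.45
position: [446.2, -203.6, 193.2]
ee_rot: [-0.602, 0.799, 0.0, -0.0]
contact_force: [-1.1, 0.6, -0.3]
gripper_width: 85.7
grasp_force: 0.0
```

Run:
```python
from h import *
s=arm.read_state();im=arm.get_image("wrist");cv2.imwrite("pics/w6.png",im)
print(s["position"],s["ee_rot"])
go([439,-206,41],-106)
```

```text
[ 446.16226793 -203.58915802  193.16913749] [-6.01599003e-01  7.98798240e-01  8.28677686e-05 -6.54661781e-05]
at [ 446.1 -203.7  193.2] yaw -106.0 -> shift [  4.2   6.1 152.2] roll -0.0 t 9.5
```

View pics/w6.png

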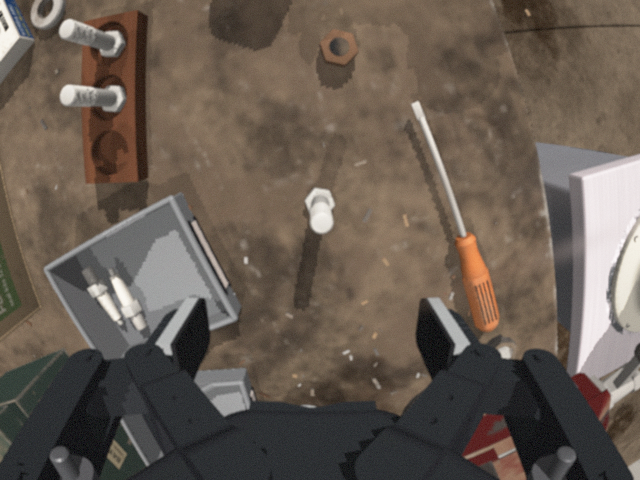

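The bolt is at (321,222) top, (320,197) head; block corners (86,183), (147,180), free pocket about (111,153); nut at (340,46).

Run:
```python
from h import *
s=arm.read_state()
for n,u,v,z in [("top",321,224,80),("head",320,198,8),("pocket",111,153,24),("p2",107,97,24),("p3",105,43,24),("bl",86,183,24),("br",144,180,24),("nut",340,46,17),("nuthole",341,46,17),("Pfl",181,197,56),("Pfront",238,318,0)]:
    print(n,on("wrist",u,v,z,s).round(1))
im=cv2.imread("pics/w6.png")[15:80,300:380]; hsv=cv2.cvtColor(im,cv2.COLOR_BGR2HSV)
m=((hsv[...,1]>105)&(hsv[...,2]>60)&(hsv[...,0]<18)).astype(np.uint8)
c=max(cv2.findContours(cv2.morphologyEx(m,cv2.MORPH_OPEN,np.ones((3,3))),0,1)[0],key=cv2.contourArea)
h=cv2.convexHull(c);a=cv2.approxPolyDP(h,3,True)[:,0]+[300,15];print(cv2.contourArea(h),a.tolist())
print([on("wrist",*p,17,s)[:2].round(1).tolist() for p in a])
p=on("wrist",321,224,80,s);go([p[0],p[1],41],-106)
```

```text
top [ 439.5 -206.9   80. ]
head [ 437.4 -211.4    8. ]
pocket [ 608.6 -311.5   24. ]
p2 [ 595.9 -362.4   24. ]
p3 [ 584.2 -413.4   24. ]
bl [ 647.1 -294.9   24. ]
br [ 584.1 -276.4   24. ]
nut [ 384.8 -335.7   17. ]
nuthole [ 384.  -335.5   17. ]
Pfl [ 541.4 -253.    56. ]
Pfront [ 553.5 -112.3    0. ]
9.0 [[344, 57], [341, 60]]
[[384.2, -325.4], [387.4, -323.5]]
at [ 446.1 -203.7  193.2] yaw -106.0 -> shift [  4.8   5.4 152.2] roll -0.0 t 9.5
```

Call:
drive_tool(targets=[[-1,5,5,40,0],[-1,5,5,85,0],[-1,5,5,120,0],[-1,5,5,150,0],[-1,5,5,152,0],[-1,5,5,152,0],[1,5,5,152,0],[1,5,5,152,0],[1,5,5,152,0],[1,5,5,152,0],[1,5,5,152,0],[1,5,5,152,0]])

```text
clock: 10.7
position: [439.7, -207.9, 41.9]
ee_rot: [-0.601, 0.799, -0.0, 0.0]
contact_force: [-1.5, 0.9, 4.8]
gripper_width: 13.9
grasp_force: 58.4
```

Call:
drive_tool(targets=[[1,0,0,0,0],[1,0,0,0,0],[1,0,0,-20,0],[1,0,0,-60,0],[1,0,0,-100,0],[1,0,0,-100,0],[1,0,0,-100,0]])

```text
clock: 11.4
position: [439.4, -207.6, 141.7]
ee_rot: [-0.601, 0.799, -0.0, 0.001]
contact_force: [-0.7, 0.4, -1.2]
gripper_width: 14.3
grasp_force: 58.6
```

Run:
```python
from h import *
go([608.3,-311.5,140],-104)
```

```text
at [ 439.4 -207.6  141.7] yaw -106.2 -> shift [  52.8 -191.1    1.9] roll -2.2 t 11.4
```

Call:
drive_tool(targets=[[1,10,-40,-15,0],[1,25,-85,-15,0],[1,37,-130,-15,0],[1,46,-165,-15,-1],[1,51,-185,-10,-2],[1,53,-191,0,-2],[1,53,-191,0,-2],[1,53,-191,0,-2],[1,53,-191,0,-2],[1,53,-191,0,-2]])

```text
clock: 12.4
position: [607.9, -311.4, 142.2]
ee_rot: [-0.615, 0.789, -0.0, 0.0]
contact_force: [0.3, -0.4, -1.6]
gripper_width: 13.8
grasp_force: 58.7
```

Run:
```python
from h import *
go([608.3,-311.5,54],-104)
s=arm.read_state();im=arm.get_image("wrist");cv2.imwrite("pics/w7.png",im[60:460,80:560]);cv2.imwrite("pics/s7.png",arm.get_image("scene"))
```

```text
at [ 607.9 -311.4  142.2] yaw -104.1 -> shift [ 0.  -0.4 88.2] roll -0.1 t 12.4
```

View pics/w7.png

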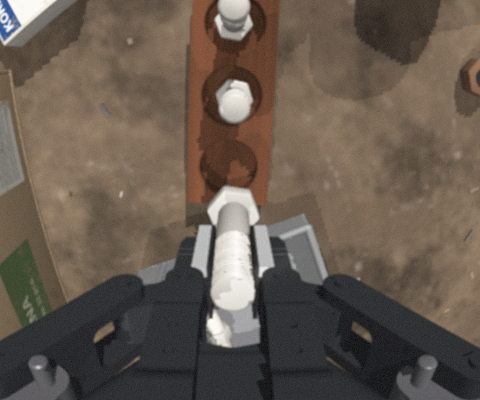

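The free pocket is at (309,226) full-frame and the bolt hangs upright with its head at about (313,270).

Run:
```python
from h import *
s=arm.read_state()
for n,u,v,z in [("pocket",309,226,24),("pocketL",280,226,24),("pocketR",338,226,24),("headfront",313,270,100),("top",313,352,180),("pk2",313,155,24)]: print(n,on("wrist",u,v,z,s).round(1))
```

```text
pocket [ 610.8 -314.2   24. ]
pocketL [ 631.3 -319.4   24. ]
pocketR [ 590.4 -309.1   24. ]
headfront [ 609. -310.  100.]
top [ 608.4 -312.4  180. ]
pk2 [ 595.6 -363.4   24. ]
```

Call:
drive_tool(targets=[[1,1,-1,20,0],[1,1,-1,45,0],[1,1,-1,65,0],[1,1,-1,78,0],[1,1,-1,84,0],[1,1,-1,87,0],[1,1,-1,89,0],[1,1,-1,89,0],[1,1,-1,89,0],[1,1,-1,90,0],[1,1,-1,90,0]])

```text
clock: 13.6
position: [609.4, -313.1, 52.0]
ee_rot: [-0.615, 0.789, -0.001, 0.0]
contact_force: [0.5, 0.7, 0.3]
gripper_width: 14.1
grasp_force: 59.1
```

Call:
drive_tool(targets=[[0.5,0,0,0,0],[0,0,0,0,0],[-0.5,0,0,0,0],[-1,0,0,0,0],[-1,0,0,0,0],[-1,0,0,0,0],[-1,0,0,0,0],[-1,0,0,-40,0],[-1,0,0,-90,0],[-1,0,0,-140,0],[-1,0,0,-180,0],[-1,0,0,-200,0]])

```text
clock: 14.8
position: [610.2, -313.7, 257.0]
ee_rot: [-0.615, 0.789, -0.004, 0.002]
contact_force: [-0.1, 0.1, -0.4]
gripper_width: 85.3
grasp_force: 0.0
```

Run:
```python
from h import *
s=arm.read_state();im=arm.get_image("wrist");a=arm.get_image("scene");b=arm.get_image("side")
p0=on("side",197,356,9);p1=on("side",229,341,9)
cv2.imwrite("pics/m8.png",np.hstack([im[100:420,160:460],cv2.resize(a[250:350,430:545],(345,320)),cv2.resize(b[320:380,175:250],(150,120))[:320] if 0 else np.zeros((320,10,3),np.uint8)]))
cv2.imwrite("pics/m8.png",np.vstack([cv2.resize(cv2.imread("pics/m8.png"),(655,320)),cv2.resize(b[325:375,170:270],(655,270),interpolation=cv2.INTER_CUBIC)]))
go([515,378,240])
```

```text
at [ 609.4 -313.   253.1] yaw -104.1 -> shift [-647.1  260.3   12.3] roll 0 t 14.9
```

View pics/m8.png

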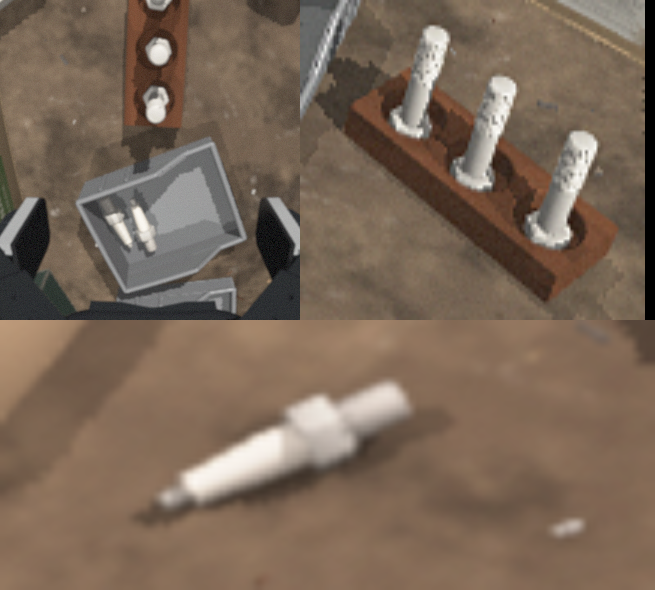

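The third bolt stands in the block's free pocket, level with the other two. The lower panel shows the plug: tip at (160,500), thread end at (405,395), hex at (320,430), which are full-frame (194,358), (232,339), (219,345).

Run:
```python
from h import *
t=on("side",194.4,358.3,9);e=on("side",231.8,338.9,9);h=on("side",218.9,345.4,10)
print(t.round(),e.round(),h.round(),np.linalg.norm(t-e), np.degrees(np.arctan2(*(t-e)[1::-1])))
print("box",[on("side",*p,0).round()[:2] for p in [(153,359),(186,330),(128,350)]])
g=(t+e)/2; u=(t-e)/np.linalg.norm(t-e); print((g+5*u).round(1))
go([511,375,270],-113)
```

```text
[529. 414.   9.] [501. 342.   9.] [511. 368.  10.] 77.22521697925235 69.37498717804593
box [array([597., 448.]), array([595., 361.]), array([650., 455.])]
[516.7 382.6   9. ]
at [ 609.4 -313.   253.1] yaw -104.1 -> shift [-643.2  263.3  -17.7] roll 8.9 t 14.9
```

Call:
drive_tool(targets=[[-1,-40,0,-25,0],[-1,-340,160,-25,7],[-1,-340,160,-25,7],[-1,-340,160,-25,7],[-1,-340,160,-25,7],[-1,-340,160,-25,7],[-1,-340,160,-25,7],[-1,-640,262,-25,7],[-1,-640,262,-25,7],[-1,-640,262,-25,7],[-1,-640,262,-25,7],[-1,-640,262,-25,7]])

```text
clock: 16.15
position: [520.2, 267.3, 274.2]
ee_rot: [-0.566, 0.825, -0.0, -0.002]
contact_force: [0.2, -0.8, 0.7]
gripper_width: 85.7
grasp_force: 0.0
```

Run:
```python
from h import *
go([515,378,190],-111)
```

```text
at [520.2 267.3 274.2] yaw -111.1 -> shift [-101.7   44.6   84. ] roll -0.1 t 16.1
```

Call:
drive_tool(targets=[[-1,-95,43,0,0],[-1,-95,43,20,0],[-1,-95,43,50,0],[-1,-95,43,80,0],[-1,-95,43,80,0],[-1,-95,43,80,0],[-1,-95,43,80,0]])

```text
clock: 16.85
position: [516.6, 370.0, 197.9]
ee_rot: [-0.565, 0.825, -0.0, 0.001]
contact_force: [-0.2, -0.3, 0.4]
gripper_width: 85.3
grasp_force: 0.0
```

Run:
```python
from h import *
s=arm.read_state();im=arm.get_image("wrist");cv2.imwrite("pics/w9.png",im)
print(s["position"].tolist() if hasattr(s["position"],"tolist") else s["position"])
hsv=cv2.cvtColor(im,cv2.COLOR_BGR2HSV)
m=((hsv[...,1]<50)&(hsv[...,2]>140)).astype(np.uint8)
n,l,st,c=cv2.connectedComponentsWithStats(m)
for i in range(1,n):
    if st[i,4]>80:
        r=cv2.minAreaRect(np.argwhere(l==i)[:,::-1].astype(np.float32)); print(st[i].tolist(),np.round(c[i]),np.round(r[0]),np.round(r[1]),round(r[2]),on("wrist",*c[i],9,s).round(1))
go([515,378,5])
```

```text
[516.6272487515697, 369.9838333449051, 197.9014063197398]
[232, 34, 114, 44, 1798] [289.  54.] [289.  55.] [115.  17.] 15 [487.  233.2   9. ]
[84, 69, 48, 59, 1088] [109.  95.] [108.  97.] [56. 48.] 83 [660.1 191.6   9. ]
[305, 178, 25, 76, 1036] [316. 212.] [317. 216.] [75. 24.] 90 [516.3 375.    9. ]
[0, 277, 88, 137, 6882] [ 34. 330.] [ 26. 339.] [ 89. 132.] 25 [917.3 384.2   9. ]
[542, 280, 23, 28, 258] [552. 294.] [552. 294.] [32.  9.] 49 [292.4 560.4   9. ]
[156, 297, 42, 58, 670] [176. 324.] [175. 323.] [18. 63.] 25 [700.5 434.7   9. ]
[429, 297, 40, 57, 676] [450. 324.] [449. 322.] [61. 17.] 65 [425.  541.3   9. ]
[546, 319, 63, 31, 174] [576. 328.] [575. 331.] [13. 67.] 68 [258.3 630.5   9. ]
[362, 331, 70, 71, 2289] [401. 366.] [400. 369.] [60. 62.] 53 [489.5 572.6   9. ]
[496, 331, 25, 26, 132] [508. 345.] [507. 344.] [35.  5.] 46 [360.4 602.8   9. ]
[0, 393, 25, 44, 625] [ 10. 416.] [  6. 415.] [40. 23.] 45 [1139.2  512.7    9. ]
[0, 434, 10, 22, 139] [  3. 445.] [  4. 444.] [21.  9.] 90 [1257.3  579.8    9. ]
[621, 452, 19, 28, 251] [632. 465.] [633. 465.] [31. 11.] 61 [  45.7 1162.3    9. ]
at [516.7 370.1 198.3] yaw -111.1 -> shift [ -6.2   4.7 193.3] roll 0 t 16.9
```

Run:
```python
from h import *
s=arm.read_state();im=cv2.imread("pics/w9.png");hsv=cv2.cvtColor(im,cv2.COLOR_BGR2HSV)
for v in range(168,268,4):
    q=hsv[v,295:345]; x=np.where((q[:,1]<60)&(q[:,2]>95))[0]+295
    if len(x): print(v,x.min(),x.max(),on("wrist",(x.min()+x.max())/2,v,9,s)[:2].round(1))
```

```text
176 316 318 [503.4 344.7]
180 311 327 [503.  348.7]
184 310 327 [504.8 351.9]
188 311 326 [506.1 355.4]
192 310 325 [508.2 358.5]
196 307 325 [510.8 361.4]
200 304 330 [511.3 365.2]
204 303 330 [513.  368.5]
208 303 329 [514.8 371.8]
212 306 328 [515.3 375.7]
216 308 323 [517.9 378.7]
220 307 323 [519.7 382.1]
224 306 322 [521.9 385.3]
228 306 321 [523.7 388.7]
232 306 321 [525.1 392.3]
236 307 320 [526.5 396. ]
240 307 319 [528.3 399.4]
244 306 319 [530.2 402.9]
248 309 317 [531.2 406.8]
252 309 314 [533.9 410. ]
```

Run:
```python
from h import *
go([521,384.5,4],-116)
```

```text
at [516.7 370.1 198.3] yaw -111.1 -> shift [-14.4   1.5 194.3] roll 4.9 t 16.9
```

Call:
drive_tool(targets=[[-1,-14,1,45,5],[-1,-14,1,90,5],[-1,-14,1,135,5],[-1,-14,1,165,5],[-1,-14,1,185,5],[-1,-14,1,194,5],[-1,-14,1,194,5],[-1,-14,1,194,5],[1,-14,1,194,5],[1,-14,1,194,5],[1,-14,1,194,5],[1,-14,1,194,5]])

```text
clock: 18.1
position: [520.0, 383.4, 2.8]
ee_rot: [-0.529, 0.849, 0.0, 0.0]
contact_force: [-1.0, -0.1, -0.2]
gripper_width: 28.2
grasp_force: 0.0
```

Call:
drive_tool(targets=[[1,0,0,0,0],[1,0,0,0,0],[1,0,0,0,0],[1,0,0,-20,0],[1,0,0,-60,0],[1,0,0,-100,0],[1,0,0,-100,0],[1,0,0,-100,0]])

```text
clock: 18.9
position: [519.9, 383.5, 103.2]
ee_rot: [-0.529, 0.849, 0.001, 0.001]
contact_force: [-0.5, -0.6, -1.1]
gripper_width: 11.8
grasp_force: 58.8
```

Run:
```python
from h import *
s=arm.read_state();im=arm.get_image("wrist");cv2.imwrite("pics/w10.png",im)
go([602,-181.5,280])
```

```text
at [519.2 382.8 101.7] yaw -116.2 -> shift [ 470.2 -322.9 -178.2] roll 0 t 18.9
```

Call:
drive_tool(targets=[[1,0,0,-50,0],[1,0,0,-100,0],[1,0,0,-150,0],[1,230,-160,-178,-17],[1,230,-160,-178,-17],[1,230,-160,-178,-17],[1,230,-160,-178,-17],[1,230,-160,-178,-17],[1,466,-321,-178,-34],[1,466,-321,-178,-34],[1,466,-321,-178,-34],[1,466,-321,-178,-34]])

```text
clock: 20.15
position: [584.5, -55.2, 276.9]
ee_rot: [0.754, -0.657, -0.001, 0.001]
contact_force: [1.8, 0.7, -0.5]
gripper_width: 11.4
grasp_force: 58.8
```

Call:
drive_tool(targets=[[1,200,-138,0,-17],[1,200,-138,0,-17],[1,200,-138,0,-17],[1,200,-138,0,-17],[1,200,-138,0,-17]])

```text
clock: 20.65
position: [750.0, -234.6, 275.4]
ee_rot: [0.843, -0.539, -0.002, 0.001]
contact_force: [0.8, 0.7, -0.5]
gripper_width: 11.9
grasp_force: 58.8
```

Run:
```python
from h import *
go([602,-178,150],-82.4)
```

```text
at [ 750.  -234.6  275.4] yaw -65.2 -> shift [-113.1  110.   126.2] roll 17.2 t 20.6
```

I overshot because I sent the second leg without waiting for the first one's result. No contact is reported, so I'm coming straight back at the same height.

Call:
drive_tool(targets=[[-0.0,-113,110,0,17],[1,-113,110,0,17],[1,-113,110,0,17],[1,-113,110,0,17],[1,-113,110,20,17],[1,-113,110,60,17],[1,-113,110,60,17],[1,-113,110,60,17],[1,-113,110,60,17]])

```text
clock: 21.55
position: [603.3, -176.8, 220.6]
ee_rot: [0.754, -0.657, 0.001, -0.0]
contact_force: [-0.7, 0.7, -0.0]
gripper_width: -0.1
grasp_force: 0.0
```

Run:
```python
from h import *
s=arm.read_state();print(s["gripper_width"],s["grasp_force"])
im=arm.get_image("wrist");cv2.imwrite("pics/w11.png",im)
go([602,-178,10],-82.4)
```

```text
-0.05182518787572947 0.0
at [ 603.3 -176.7  220.9] yaw -82.1 -> shift [  0.8   2.1 210.9] roll 0.3 t 21.6
```

View pics/w11.png

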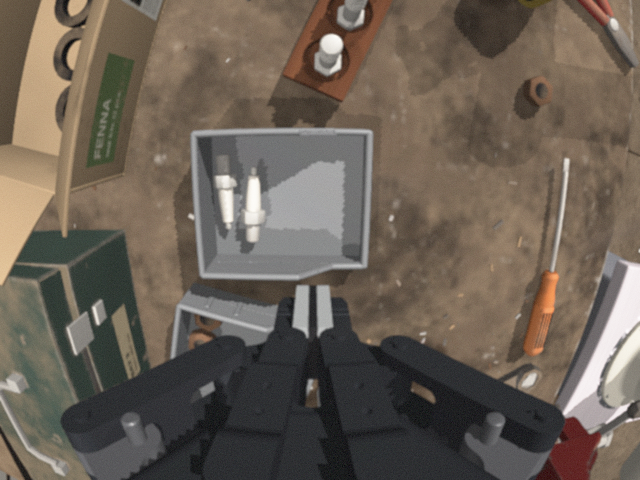

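My mistake: the first row of that call had a grip value of 0, which opened the fingers, so the plug fell near (750,-235). The bin view at (190–370, 130–280) shows only its two fixed plugs. I have no pictures left to view, so I'll find the loose one by differencing and masks.

Run:
```python
from h import *
s=arm.read_state()
old=cv2.imread("pics/s7.png");o0=cv2.imread("pics/scene0.png");new=arm.get_image("scene");cv2.imwrite("pics/s12.png",new)
sd=arm.get_image("side");cv2.imwrite("pics/side12.png",sd);sd0=cv2.imread("pics/side0.png")
for nm,a,b in(("scene",o0,new),("side",sd0,sd)):
    d=(cv2.absdiff(a,b).max(2)>40).astype(np.uint8)
    n,l,st,c=cv2.connectedComponentsWithStats(cv2.morphologyEx(d,cv2.MORPH_CLOSE,np.ones((3,3))))
    for i in range(1,n):
        if st[i,4]>25: print(nm,st[i].tolist(),b[l==i].mean(0).round(),a[l==i].mean(0).round(),on(nm,*c[i],8).round())
im=cv2.imread("pics/w11.png");hsv=cv2.cvtColor(im,cv2.COLOR_BGR2HSV)
m=((hsv[...,1]<50)&(hsv[...,2]>150)).astype(np.uint8)
n,l,st,c=cv2.connectedComponentsWithStats(m)
for i in range(1,n):
    if st[i,4]>40: print("wrist",st[i].tolist(),on("wrist",*c[i],9,s).round(0))
```

```text
scene [0, 0, 92, 333, 18089] [189. 201. 206.] [108. 119. 121.] [349. 829.   8.]
scene [327, 0, 154, 180, 7282] [ 97. 103. 108.] [ 94. 108. 120.] [1719.  316.    8.]
scene [224, 58, 84, 93, 4013] [111. 120. 125.] [181. 195. 203.] [1054.  588.    8.]
scene [298, 155, 33, 33, 207] [55. 66. 76.] [ 81.  99. 115.] [742. 176.   8.]
scene [262, 175, 28, 16, 254] [136. 147. 157.] [122. 135. 148.] [669. 229.   8.]
scene [338, 178, 10, 16, 105] [78. 78. 78.] [151. 151. 151.] [764.  88.   8.]
scene [439, 256, 6, 20, 46] [55. 60. 64.] [100. 109. 117.] [ 642. -244.    8.]
scene [456, 258, 24, 36, 352] [155. 163. 167.] [ 62.  79. 106.] [ 653. -301.    8.]
scene [306, 271, 28, 25, 503] [ 81.  98. 114.] [157. 170. 183.] [453. -73.   8.]
scene [365, 289, 18, 38, 371] [ 80.  97. 113.] [185. 193. 197.] [ 461. -196.    8.]
scene [524, 289, 24, 19, 224] [188. 196. 201.] [ 82.  99. 114.] [ 678. -426.    8.]
scene [0, 303, 143, 177, 7890] [118. 128. 139.] [185. 198. 204.] [27. 74.  8.]
scene [493, 369, 44, 20, 389] [ 83. 133. 157.] [104. 168. 199.] [ 472. -454.    8.]
scene [498, 388, 45, 26, 454] [ 64. 119
[... 1435 characters left out ...]
, 114, 472] [ 322. -214.    9.]
wrist [242, 161, 102, 81, 5424] [ 618. -176.    9.]
wrist [215, 175, 22, 55, 714] [ 690. -171.    9.]
wrist [563, 259, 77, 174, 5633] [115. -13.   9.]
wrist [596, 263, 10, 21, 42] [ 219. -143.    9.]
wrist [293, 286, 15, 50, 574] [601. -61.   9.]
wrist [317, 286, 16, 49, 567] [577. -65.   9.]
wrist [92, 300, 10, 25, 106] [851.  -9.   9.]
wrist [172, 304, 101, 54, 565] [697. -29.   9.]
wrist [67, 313, 19, 42, 139] [895.  34.   9.]
wrist [0, 372, 22, 22, 275] [1065.  182.    9.]
wrist [521, 372, 16, 16, 158] [274.  21.   9.]
wrist [0, 395, 66, 81, 468] [1071.  348.    9.]
wrist [625, 417, 15, 6, 46] [-78. 144.   9.]
wrist [597, 431, 17, 17, 138] [-26. 189.   9.]
```

Run:
```python
from h import *
a=cv2.imread("pics/s12.png");b=cv2.imread("pics/scene0.png")
d=(cv2.absdiff(a,b).max(2)>25).astype(np.uint8)[280:315,515:560]
n,l,st,c=cv2.connectedComponentsWithStats(d);i=1+st[1:,4].argmax()
pts=np.argwhere(l==i)[:,::-1]+[515,280]
r=cv2.minAreaRect(pts.astype(np.float32));print(r)
bx=cv2.boxPoints(r);print([on("scene",*p,9)[:2].round(0).tolist() for p in bx])
for p in [(450,205),(560,272),(590,255)]: print("carton",on("scene",*p,0).round())
for p in [(560,292),(563,315),(605,320)]: print("bluebox",on("scene",*p,0).round())
print("carton flap top at z200",on("scene",640,185,200).round(),on("scene",500,180,180).round())
for y in range(286,312,2): print(" ".join("%3d"%v for v in a[y,518:556:2].mean(1)))
go([665,-415,230],-104)
```

```text
((535.6399536132812, 299.5199890136719), (21.49604606628418, 19.516149520874023), 8.130102157592773)
[[636.0, -418.0], [690.0, -405.0], [708.0, -441.0], [653.0, -452.0]]
carton [ 869. -160.    0.]
carton [ 792. -444.    0.]
carton [ 887. -480.    0.]
bluebox [ 732. -461.    0.]
bluebox [ 674. -483.    0.]
bluebox [ 710. -549.    0.]
carton flap top at z200 [ 868. -500.  200.] [ 755. -280.  180.]
107 103  95 102  98 104 101 102 100  97  96 103 104 120  73  70  68  72  78
101  95 100 101 101 100 106 108 104 104  98 104 105 103  70  76  75  71  67
 96  48  95 110 104  75  74  73 107  97  98 100  89 106  68  72  74  74  69
 79 209 204 205 212  59  71  64  65 178  78 117 175 208 187  62  71  75  73
 93 157 215 209 216 238  83 218 219 213 211 206 213 238 235  59  74  80  62
139 150 197 233 223 242  69  72 203 219 217 230 228 218 230  58  60  60  66
115  97 159 247 241 174 223 243  92 226 232 228 218 104  80  58  64  68  68
111 184 213 250 222 237 242 244 255 121 229 230  72  89  98  92  56  57  61
149 185 224 224 237 244 243 245 253  87 245 174  70  86  82  92  87  56  62
148 104 238 227 246 246 253 162  97  84  80  78  86  95  86  82  88  92  63
 96 221 238 223 253 145  71  74  71  75  77  78  86 102  91  93  91  87  96
198 232 240  97  73  74  73  82  77  82  70  74  78  82  82  89  93  91  86
180 210 169  83  85  82  97  75  98  94  72  86  84  76  79  76  81  87  92
at [ 602.9 -176.6  220.7] yaw -82.1 -> shift [244.7 -28.9  -9. ] roll 21.9 t 21.7
```

Call:
drive_tool(targets=[[-1,0,0,-10,0],[-1,200,-20,-10,8],[-1,200,-20,-10,16],[-1,228,-20,-10,22],[-1,228,-20,-10,22],[-1,228,-20,-10,22],[-1,228,-20,-10,22],[-1,228,-20,-10,22],[-1,228,-20,-10,22]])

```text
clock: 22.6
position: [653.2, -398.7, 230.1]
ee_rot: [-0.615, 0.788, -0.0, 0.0]
contact_force: [-0.5, -0.9, 0.2]
gripper_width: 85.6
grasp_force: 0.0
```

Run:
```python
from h import *
s=arm.read_state();im=arm.get_image("wrist");cv2.imwrite("pics/w13.png",im);np.save("s13.npy",s,allow_pickle=True)
print(np.round(s["position"],1),yaw(s).round(1))
hsv=cv2.cvtColor(im,cv2.COLOR_BGR2HSV)
m=((hsv[...,1]<60)&(hsv[...,2]>130)).astype(np.uint8)
n,l,st,c=cv2.connectedComponentsWithStats(m)
for i in range(1,n):
    if st[i,4]>60:
        r=cv2.minAreaRect(np.argwhere(l==i)[:,::-1].astype(np.float32));print(st[i].tolist(),c[i].round(),np.round(r[1]),round(r[2]),on("wrist",*c[i],9,s).round(0))
```

```text
[ 653.2 -398.7  230.1] -104.1
[10, 0, 183, 135, 14274] [86. 50.] [140. 170.] 74 [ 851. -629.    9.]
[262, 0, 103, 126, 2790] [307.  69.] [ 47. 150.] 27 [ 627. -526.    9.]
[158, 70, 105, 108, 4922] [213. 120.] [79. 81.] 56 [ 729. -502.    9.]
[601, 83, 10, 13, 95] [605.  89.] [13.  8.] 72 [ 275. -458.    9.]
[75, 108, 32, 19, 317] [ 90. 117.] [11. 34.] 63 [ 865. -553.    9.]
[179, 130, 22, 30, 210] [189. 145.] [33.  9.] 58 [ 760. -486.    9.]
[367, 157, 41, 35, 796] [388. 175.] [43. 26.] 27 [ 575. -407.    9.]
[263, 164, 74, 27, 1047] [297. 178.] [75. 21.] 9 [ 663. -425.    9.]
[367, 213, 37, 44, 804] [387. 235.] [47. 25.] 63 [ 588. -345.    9.]
[583, 242, 10, 85, 338] [589. 282.] [84.  6.] 86 [ 321. -213.    9.]
[372, 261, 24, 50, 657] [383. 290.] [50. 19.] 72 [ 603. -285.    9.]
[363, 262, 9, 20, 76] [366. 271.] [ 7. 20.] 11 [ 617. -312.    9.]
[156, 297, 42, 58, 742] [175. 324.] [18. 64.] 26 [ 846. -297.    9.]
[428, 297, 42, 57, 724] [450. 324.] [62. 18.] 64 [ 532. -218.    9.]
[294, 316, 130, 91, 3477] [378. 365.] [ 61. 136.] 70 [ 626. -186.    9.]
[624, 361, 16, 53, 380] [634. 393.] [13. 54.] 17 [151.  80.   9.]
[317, 375, 25, 28, 346] [331. 388.] [31. 16.] 56 [ 689. -166.    9.]
[587, 391, 11, 13, 82] [592. 397.] [ 7. 14.] 45 [273.  27.   9.]
[616, 424, 15, 14, 102] [623. 431.] [15.  7.] 51 [143. 198.   9.]
[462, 444, 22, 24, 245] [472. 455.] [26. 14.] 34 [504.  52.   9.]
[498, 472, 12, 8, 64] [503. 475.] [ 6. 12.] 63 [440. 154.   9.]
```

Run:
```python
from h import *
s=np.load("s13.npy",allow_pickle=True).item();im=cv2.imread("pics/w13.png");hsv=cv2.cvtColor(im,cv2.COLOR_BGR2HSV)
for u in range(252,348,4):
    q=hsv[155:202,u]; x=np.where((q[:,1]<60)&(q[:,2]>105))[0]+155
    if len(x): print(u,x.min(),x.max(),len(x),on("wrist",u,(x.min()+x.max())/2,9,s)[:2].round(1),im[int(x.mean()),u])
# block edge & blue box edges
for p in [(263,178),(158,178),(230,178),(236,150)]: print(on("wrist",*p,30,s).round())
```

```text
264 166 178 13 [ 693.2 -438.8] [187 193 202]
268 165 179 15 [ 689.4 -437.8] [213 222 226]
272 166 180 15 [ 685.8 -435.8] [207 218 222]
276 167 181 15 [ 682.2 -433.9] [202 212 216]
280 168 181 14 [ 678.5 -432.4] [203 214 222]
284 164 187 24 [ 675.  -430.4] [199 209 217]
288 164 188 25 [ 671.3 -429. ] [212 220 223]
292 165 187 23 [ 667.5 -428. ] [206 215 221]
296 166 186 21 [ 663.6 -427. ] [198 209 218]
300 171 187 17 [ 660.6 -423.2] [237 244 248]
304 172 188 17 [ 657.  -421.2] [239 245 248]
308 173 188 16 [ 653.3 -419.8] [241 246 249]
312 174 189 16 [ 649.7 -417.9] [241 247 250]
316 175 189 15 [ 646.  -416.4] [240 246 249]
320 177 190 14 [ 642.6 -414. ] [240 246 249]
324 178 190 13 [ 638.9 -412.6] [239 245 249]
328 179 189 11 [ 635.  -411.6] [239 246 249]
332 182 189 8 [ 631.5 -409.2] [220 228 231]
336 184 187 4 [ 627.7 -408.3] [110 122 137]
[ 692. -435.   30.]
[ 794. -464.   30.]
[ 723. -444.   30.]
[ 710. -467.   30.]
```

Call:
drive_tool(targets=[[-0.4,0,0,0,101],[-0.4,0,0,0,101],[-0.4,0,0,0,101],[-0.4,0,0,0,101],[-0.4,0,0,0,101],[-0.4,0,0,0,101],[-0.4,0,0,0,101],[-0.4,0,0,0,101],[-0.4,0,0,0,101],[-0.4,0,0,0,101],[-0.4,0,0,0,101],[-0.4,0,0,0,101]])

```text
clock: 23.85
position: [653.4, -397.9, 230.3]
ee_rot: [0.219, 0.976, -0.0, 0.001]
contact_force: [-0.6, -0.5, 0.3]
gripper_width: 59.6
grasp_force: 0.0
```

Call:
drive_tool(targets=[[-0.4,0,0,0,0],[-0.4,0,0,0,0],[-0.4,0,0,0,0]])

```text
clock: 24.15
position: [653.2, -398.9, 229.6]
ee_rot: [0.216, 0.976, -0.0, 0.0]
contact_force: [-0.7, -0.2, -0.0]
gripper_width: 59.8
grasp_force: 0.0
```

Run:
```python
from h import *
go([654,-421,60],155)
```

```text
at [ 653.2 -398.9  229.6] yaw 155.0 -> shift [-10.  -19.7 169.6] roll 0.0 t 24.1
```

Call:
drive_tool(targets=[[-0.4,-10,-20,30,0],[-0.4,-10,-20,60,0],[-0.4,-10,-20,90,0],[-0.4,-10,-20,110,0],[-0.4,-10,-20,110,0],[-0.4,-10,-20,110,0]])

```text
clock: 24.75
position: [653.9, -422.1, 119.6]
ee_rot: [0.217, 0.976, -0.0, 0.0]
contact_force: [0.7, 0.4, 0.3]
gripper_width: 59.9
grasp_force: 0.0
```

Run:
```python
from h import *
s=arm.read_state();im=arm.get_image("wrist");cv2.imwrite("pics/w14.png",im)
hsv=cv2.cvtColor(im,cv2.COLOR_BGR2HSV)
m=((hsv[...,1]<60)&(hsv[...,2]>130)).astype(np.uint8)
n,l,st,c=cv2.connectedComponentsWithStats(m)
for i in range(1,n):
    if st[i,4]>200: print(st[i].tolist(),c[i].round(),on("wrist",*c[i],9,s).round(0))
for v in range(140,380,10):
    q=hsv[v,265:370]; x=np.where((q[:,1]<60)&(q[:,2]>105))[0]+265
    if len(x): print(v,x.min(),x.max(),len(x),on("wrist",np.median(x),v,9,s)[:2].round(1))
go([654,-421,4],155)
```

```text
[480, 0, 160, 220, 2369] [550. 111.] [ 643. -215.    9.]
[512, 2, 126, 169, 9285] [580.  75.] [ 626. -171.    9.]
[413, 91, 77, 41, 1987] [454. 109.] [ 615. -293.    9.]
[339, 98, 55, 41, 1680] [366. 117.] [ 596. -355.    9.]
[244, 115, 51, 41, 1423] [268. 136.] [ 581. -420.    9.]
[16, 171, 234, 130, 5826] [135. 239.] [ 602. -547.    9.]
[297, 189, 34, 104, 2106] [314. 245.] [ 664. -425.    9.]
[228, 292, 104, 110, 5408] [272. 351.] [ 732. -494.    9.]
[6, 326, 35, 51, 317] [ 23. 346.] [ 638. -754.    9.]
[452, 333, 24, 16, 231] [463. 341.] [ 796. -346.    9.]
[275, 369, 34, 23, 248] [292. 380.] [ 767. -492.    9.]
[127, 404, 59, 67, 1459] [155. 441.] [ 793. -670.    9.]
140 265 295 31 [ 586.7 -413.8]
150 265 287 23 [ 591.7 -419.2]
190 312 320 9 [ 628.3 -406.4]
200 309 321 13 [ 634.4 -410. ]
210 307 325 19 [ 641.1 -412.3]
220 306 325 20 [ 647.5 -415.7]
230 304 325 22 [ 653.8 -419.4]
240 303 325 23 [ 660.4 -422.8]
250 297 330 34 [ 667.  -426.3]
260 297 330 34 [ 674.  -429.6]
270 303 322 20 [ 680.8 -433.5]
280 303 322 20 [ 688.  -436.9]
290 303 321 19 [ 695.3 -440.7]
300 265 276 12 [ 689.8 -472.9]
310 265 286 22 [ 699.1 -473.4]
320 265 297 33 [ 708.7 -473.6]
330 265 309 45 [ 718.9 -473.4]
340 265 320 56 [ 729.1 -473.7]
350 265 329 65 [ 739.4 -474.7]
360 265 330 58 [ 747.4 -481.8]
370 265 331 40 [ 753.8 -493.5]
at [ 654.4 -422.4  120.9] yaw 154.9 -> shift [  1.3   1.1 116.9] roll -0.1 t 24.8
```

Call:
drive_tool(targets=[[-0.4,0,2,30,2],[-0.4,0,2,60,2],[-0.4,0,2,90,2],[-0.4,0,2,108,2],[-0.4,0,2,116,2],[-0.4,0,2,116,2],[-0.4,0,2,116,2],[1,0,2,116,2],[1,0,2,116,2],[1,0,2,116,2],[1,0,2,116,2],[1,0,2,116,2]])

```text
clock: 26.0
position: [654.9, -420.3, 4.2]
ee_rot: [0.234, 0.972, -0.0, 0.001]
contact_force: [-0.2, 1.1, 3.4]
gripper_width: 11.4
grasp_force: 58.6
```

Call:
drive_tool(targets=[[1,0,0,0,0],[1,0,0,0,0],[1,0,0,-20,0],[1,0,0,-60,0],[1,0,0,-110,0],[1,0,0,-160,0],[1,0,0,-200,0],[1,0,0,-200,0],[1,0,0,-200,0]])

```text
clock: 26.9
position: [654.5, -419.9, 203.4]
ee_rot: [0.235, 0.972, 0.0, 0.001]
contact_force: [-0.2, -0.3, -1.6]
gripper_width: 11.6
grasp_force: 58.8
```

Run:
```python
from h import *
go([602,-178,204],-82.4)
```

```text
at [ 654.5 -419.9  203.4] yaw 152.9 -> shift [157.1 191.3  -0.5] roll -124.7 t 26.9
```

Run:
```python
from h import *
s={"position":[603.3,-176.7,220.8],"ee_rot":[0.754,-0.657,0.0005,0]}
c=[on("wrist",*p,s) for p in [(192,132,56),(201,278,56),(371,131,26),(366,267,26)]]
print(np.round(c,1).tolist(),np.mean(c,0).round(1)); print(np.degrees(np.arctan2(*(c[1]-c[0])[1::-1])),np.degrees(np.arctan2(*(c[3]-c[2])[1::-1])))
go([603.4,-188,204],-82.4)
```

```text
[[713.0, -234.4, 56.0], [696.3, -103.2, 56.0], [559.8, -254.0, 26.0], [542.1, -124.6, 26.0]] [ 627.8 -179.1   41. ]
97.26341378993624 97.80722270526503
at [ 654.5 -419.9  203.4] yaw 152.9 -> shift [151.3 183.   -0.5] roll -124.7 t 26.9
```

Call:
drive_tool(targets=[[1,40,40,0,-125],[1,80,80,0,-125],[1,120,120,0,-125],[1,150,180,0,-125],[1,150,180,0,-125],[1,150,180,0,-125],[1,150,180,0,-125],[1,150,180,0,-125],[1,150,180,0,-125],[1,150,180,0,-125],[1,150,180,0,-125],[1,150,180,0,-125]])

```text
clock: 28.1
position: [601.6, -191.1, 199.8]
ee_rot: [-0.618, 0.786, 0.002, -0.002]
contact_force: [0.1, 0.2, -0.7]
gripper_width: 11.5
grasp_force: 58.9
```

Run:
```python
from h import *
go([601.5,-188,60],-82.4)
```

```text
at [ 601.6 -191.1  199.8] yaw -103.7 -> shift [ -3.1  -0.  139.8] roll -21.3 t 28.1
```

Call:
drive_tool(targets=[[1,-3,0,0,-21],[1,-3,0,0,-21],[1,-3,0,0,-21],[1,-3,0,0,-21],[1,-3,0,40,-21],[1,-3,0,80,-21],[1,-3,0,115,-21],[1,-3,0,139,-21],[1,-3,0,139,-21],[1,-3,0,139,-21]])

```text
clock: 29.1
position: [603.5, -188.7, 63.4]
ee_rot: [0.749, -0.663, -0.001, 0.001]
contact_force: [0.4, -0.8, 0.1]
gripper_width: 11.7
grasp_force: 58.9
```

Run:
```python
from h import *
s=arm.read_state();im=arm.get_image("wrist");cv2.imwrite("pics/w15.png",im)
go([601.5,-188,8.5],-82.4)
hsv=cv2.cvtColor(im,cv2.COLOR_BGR2HSV)
m=((hsv[...,1]<40)&(hsv[...,2]>200)).astype(np.uint8)
n,l,st,c=cv2.connectedComponentsWithStats(m)
for i in range(1,n):
    if st[i,4]>100: print(st[i].tolist(),c[i].round(),on("wrist",*c[i],60,s).round(0))
```

```text
at [ 604.4 -188.8   64.8] yaw -83.0 -> shift [-1.2  2.9 56.3] roll -0.6 t 29.1
[337, 17, 19, 33, 248] [349.  36.] [ 604. -300.   60.]
[144, 239, 30, 20, 369] [159. 247.] [ 674. -205.   60.]
[196, 241, 33, 93, 1820] [210. 286.] [ 650. -190.   60.]
[310, 240, 10, 18, 134] [315. 248.] [ 606. -213.   60.]
[303, 258, 25, 69, 1138] [314. 287.] [ 605. -195.   60.]
[155, 260, 25, 58, 831] [168. 284.] [ 670. -187.   60.]
[611, 440, 29, 40, 316] [629. 460.] [277. -30.  60.]
```

Call:
drive_tool(targets=[[1,-1,3,15,0],[1,-1,3,30,0],[1,-1,3,42,0],[1,-1,3,50,0],[1,-1,3,54,0],[1,-1,3,55,0],[1,-1,3,55,0],[1,-1,3,55,0]])

```text
clock: 29.95
position: [601.1, -188.0, 9.7]
ee_rot: [0.749, -0.663, 0.0, -0.0]
contact_force: [-0.5, 0.6, -0.2]
gripper_width: 11.9
grasp_force: 58.9
```

Call:
drive_tool(targets=[[1,0,0,1,0],[0.6,0,0,1,0],[0.3,0,0,1,0],[0.2,0,0,1,0],[0.2,0,0,1,0],[0.2,0,0,1,0],[0.2,0,0,-10,0],[0.2,0,0,-40,0],[0.2,0,0,-90,0],[0.2,0,0,-140,0],[0.2,0,0,-190,0],[0.2,0,0,-190,0]])

```text
clock: 31.15
position: [605.0, -189.1, 209.6]
ee_rot: [0.749, -0.662, 0.008, -0.005]
contact_force: [0.7, 0.4, -0.0]
gripper_width: 33.9
grasp_force: 0.0
```

Call:
drive_tool(targets=[[-1,0,0,0,0],[-1,0,0,0,0]])

```text
clock: 31.35
position: [599.7, -187.8, 198.3]
ee_rot: [0.749, -0.663, -0.001, 0.0]
contact_force: [-0.5, 0.5, -0.3]
gripper_width: 62.0
grasp_force: 0.0
```

Run:
```python
from h import *
s=arm.read_state();im=arm.get_image("wrist");cv2.imwrite("pics/w16.png",im)
hsv=cv2.cvtColor(im,cv2.COLOR_BGR2HSV)
m=((hsv[...,1]<40)&(hsv[...,2]>185)).astype(np.uint8)
n,l,st,c=cv2.connectedComponentsWithStats(m)
for i in range(1,n):
    if st[i,4]>100: print(st[i].tolist(),c[i].round(),on("wrist",*c[i],13,s).round(0))
# nut search
n0=cv2.inRange(hsv,(3,80,60),(16,255,190)); n,l,st,c=cv2.connectedComponentsWithStats(n0)
for i in range(1,n):
    if st[i,4]>150: print("rust",st[i].tolist(),c[i].round(),on("wrist",*c[i],17,s).round(0))
go([384,-335,170],-90)
```

```text
[311, 40, 23, 21, 393] [322.  50.] [ 610. -330.   13.]
[564, 166, 12, 81, 212] [570. 200.] [ 328. -236.   13.]
[304, 176, 20, 61, 791] [312. 211.] [ 600. -186.   13.]
[204, 192, 20, 13, 189] [213. 198.] [ 692. -187.   13.]
[235, 193, 21, 67, 846] [244. 225.] [ 661. -165.   13.]
[209, 206, 14, 40, 388] [217. 223.] [ 687. -164.   13.]
[307, 240, 11, 17, 157] [312. 248.] [ 597. -151.   13.]
[576, 268, 64, 145, 2491] [615. 346.] [149. -52.  13.]
[611, 340, 29, 54, 559] [627. 367.] [ 87. -11.  13.]
[343, 389, 28, 11, 223] [355. 395.] [525.  20.  13.]
[609, 408, 31, 25, 284] [625. 420.] [ -5. 113.  13.]
rust [45, 0, 74, 106, 1374] [76. 49.] [ 851. -325.   17.]
rust [269, 0, 120, 113, 5764] [326.  52.] [ 606. -327.   17.]
rust [584, 0, 38, 26, 461] [605.   9.] [ 310. -461.   17.]
rust [114, 26, 29, 43, 216] [131.  45.] [ 787. -326.   17.]
rust [0, 76, 76, 148, 2799] [ 27. 155.] [ 913. -217.   17.]
rust [528, 78, 33, 35, 537] [545.  93.] [ 389. -336.   17.]
rust [523, 279, 45, 91, 1530] [544. 329.] [311. -83.  17.]
rust [374, 366, 25, 22, 167] [386. 377.] [496. -11.  17.]
rust [446, 424, 43, 24, 465] [468. 437.] [354.  92.  17.]
at [ 599.6 -187.8  197.6] yaw -83.0 -> shift [119.9 231.9  28.2] roll 7.0 t 31.4
```

The plug lies in its bin, white blob at (312,176–257), about (600,-180). Now the nut.

Call:
drive_tool(targets=[[-1,30,60,0,0],[-1,60,110,0,5],[-1,85,160,0,7],[-1,105,205,0,7],[-1,119,230,10,7],[-1,119,230,28,7],[-1,119,230,28,7],[-1,119,230,28,7],[-1,119,230,28,7],[-1,119,230,28,7]])

```text
clock: 32.4
position: [388.2, -333.8, 171.5]
ee_rot: [0.708, -0.706, 0.001, -0.0]
contact_force: [-0.0, -0.6, 0.2]
gripper_width: 85.7
grasp_force: 0.0
```

Run:
```python
from h import *
s=arm.read_state();im=arm.get_image("wrist");cv2.imwrite("pics/w17.png",im)
go([384.5,-335.5,5],-90)
hsv=cv2.cvtColor(im,cv2.COLOR_BGR2HSV)
print(hsv[215,290:350:4].tolist())
for lo in(70,90,110,130):
    m=cv2.inRange(hsv,(2,lo,70),(17,255,255))[120:320,210:430]
    n,l,st,c=cv2.connectedComponentsWithStats(m);i=1+st[1:,4].argmax()
    h=cv2.convexHull(np.argwhere(l==i)[:,::-1].astype(np.int32)+[210,120])
    a=cv2.approxPolyDP(h,4,True)[:,0]
    w=np.array([on("wrist",*map(float,p),17,s)[:2] for p in a]);print(lo,st[i].tolist(),a.tolist(),w.round(0).tolist())
```

```text
at [ 388.1 -333.7  171.5] yaw -89.9 -> shift [  1.7   3.7 166.5] roll 0.1 t 32.5
[[14, 79, 129], [16, 79, 84], [13, 74, 93], [12, 108, 139], [14, 108, 118], [160, 13, 60], [11, 52, 78], [16, 64, 103], [13, 65, 117], [15, 73, 123], [12, 103, 148], [13, 98, 135], [14, 78, 134], [14, 77, 129], [14, 78, 128]]
70 [0, 0, 220, 200, 36324] [[417, 319], [210, 319], [210, 120], [429, 120], [429, 295]] [[291.0, -237.0], [485.0, -236.0], [472.0, -415.0], [295.0, -416.0], [282.0, -262.0]]
90 [88, 72, 38, 42, 872] [[334, 223], [319, 233], [299, 223], [300, 202], [314, 192], [330, 198]] [[371.0, -329.0], [384.0, -320.0], [400.0, -329.0], [399.0, -346.0], [388.0, -355.0], [375.0, -350.0]]
110 [112, 102, 7, 8, 11] [[326, 222], [322, 229]] [[378.0, -330.0], [381.0, -324.0]]Traceback (most recent call last):
  File "<stdin>", line 8, in <module>
ValueError: attempt to get argmax of an empty sequence
```

Run:
```python
from h import *
go([386,-336.5,3],-85)
```

```text
at [ 388.1 -333.7  171.5] yaw -89.9 -> shift [  2.7   2.2 168.5] roll -4.9 t 32.5
```

Call:
drive_tool(targets=[[-1,3,2,40,-5],[-1,3,2,80,-5],[-1,3,2,120,-5],[-1,3,2,150,-5],[-1,3,2,165,-5],[-1,3,2,168,-5],[-1,3,2,168,-5],[-1,3,2,168,-5],[1,3,2,168,-5],[1,3,2,168,-5],[1,3,2,168,-5],[1,3,2,168,-5]])

```text
clock: 33.65
position: [385.0, -337.2, 3.6]
ee_rot: [0.737, -0.676, 0.0, -0.0]
contact_force: [-4.1, 4.4, 31.7]
gripper_width: 28.3
grasp_force: 46.0
```

Call:
drive_tool(targets=[[1,0,0,0,0],[1,0,0,0,0],[1,0,0,-20,0],[1,0,0,-60,0],[1,0,0,-110,0],[1,0,0,-160,0],[1,0,0,-200,0],[1,0,0,-200,0],[1,0,0,-200,0]])

```text
clock: 34.55
position: [384.8, -336.9, 203.7]
ee_rot: [0.737, -0.676, 0.001, -0.001]
contact_force: [-0.1, 0.2, -0.6]
gripper_width: 27.6
grasp_force: 59.5
```

Run:
```python
from h import *
go([633,8,203],-99)
```

```text
at [ 384.8 -336.9  203.7] yaw -85.0 -> shift [-322.  -277.2    1.2] roll 14.0 t 34.5
```

Call:
drive_tool(targets=[[1,-35,-30,0,0],[1,-322,-277,0,14],[1,-322,-277,0,14],[1,-322,-277,0,14],[1,-322,-277,0,14],[1,-322,-277,0,14],[1,-322,-277,0,14],[1,-322,-277,0,14],[1,-322,-277,0,14],[1,-322,-277,0,14],[1,-322,-277,0,14],[1,-322,-277,0,14]])

```text
clock: 35.75
position: [631.6, 7.1, 201.5]
ee_rot: [-0.649, 0.761, 0.001, -0.001]
contact_force: [-0.8, 0.1, -0.1]
gripper_width: 27.5
grasp_force: 59.5
```

Run:
```python
from h import *
s=arm.read_state();im=arm.get_image("wrist");cv2.imwrite("pics/w18.png",im)
print(s["gripper_width"],s["grasp_force"])
hsv=cv2.cvtColor(im,cv2.COLOR_BGR2HSV)
m=cv2.inRange(hsv,(0,0,95),(179,30,220)); n,l,st,c=cv2.connectedComponentsWithStats(m)
for i in range(1,n):
    if st[i,4]>1500:
        b=cv2.boxPoints(cv2.minAreaRect(np.argwhere(l==i)[:,::-1].astype(np.float32)))
        print(st[i].tolist(),b.round().tolist(),[on("wrist",*map(float,p),26,s)[:2].round().tolist() for p in b])
r=cv2.inRange(hsv,(2,85,50),(17,255,255)); n,l,st,c=cv2.connectedComponentsWithStats(r)
for i in range(1,n):
    if st[i,4]>150: print("rust",st[i].tolist(),on("wrist",*c[i],21,s).round())
go([633,8,60],-99)
```

```text
27.5169200138293 59.49905611923896
[176, 0, 215, 98, 12290] [[176.0, 97.0], [176.0, 0.0], [390.0, 0.0], [390.0, 97.0]] [[733.0, -115.0], [721.0, -206.0], [536.0, -170.0], [551.0, -82.0]]
[184, 134, 195, 205, 22491] [[183.0, 138.0], [377.0, 133.0], [383.0, 335.0], [189.0, 340.0]] [[733.0, -77.0], [567.0, -53.0], [581.0, 143.0], [780.0, 121.0]]
[386, 202, 90, 96, 5371] [[372.0, 224.0], [446.0, 185.0], [490.0, 268.0], [416.0, 307.0]] [[581.0, 26.0], [509.0, 1.0], [466.0, 90.0], [545.0, 117.0]]
[284, 341, 75, 67, 2241] [[279.0, 351.0], [352.0, 339.0], [362.0, 400.0], [289.0, 412.0]] [[688.0, 146.0], [613.0, 143.0], [610.0, 227.0], [694.0, 232.0]]
[52, 420, 85, 60, 2219] [[49.0, 467.0], [112.0, 411.0], [151.0, 454.0], [89.0, 511.0]] [[1165.0, 381.0], [930.0, 224.0], [906.0, 308.0], [1154.0, 514.0]]
[488, 420, 85, 60, 1983] [[475.0, 454.0], [514.0, 412.0], [574.0, 468.0], [535.0, 510.0]] [[460.0, 381.0], [410.0, 311.0], [237.0, 535.0], [293.0, 653.0]]
rust [0, 0, 34, 24, 227] [ 913. -277.   21.]
rust [8, 19, 29, 36, 215] [ 911. -242.   21.]
rust [575, 35, 42, 107, 2392] [314. -82.  21.]
rust [211, 155, 36, 35, 624] [699. -39.  21.]
rust [212, 195, 34, 37, 645] [706.  -3.  21.]
rust [516, 207, 124, 95, 3671] [339.  86.  21.]
rust [474, 216, 43, 40, 535] [457.  61.  21.]
rust [223, 234, 33, 35, 638] [705.  34.  21.]
rust [277, 269, 72, 83, 3479] [647. 103.  21.]
rust [529, 295, 21, 70, 543] [390. 185.  21.]
rust [414, 308, 41, 28, 337] [526. 141.  21.]
rust [517, 352, 24, 31, 183] [402. 241.  21.]
rust [589, 402, 41, 44, 443] [169. 446.  21.]
rust [567, 461, 35, 19, 383] [186. 587.  21.]
at [631.7   6.8 202.1] yaw -99.1 -> shift [ -1.5  -1.4 142.1] roll -0.1 t 35.8
```

Call:
drive_tool(targets=[[1,0,1,40,0],[1,0,1,80,0],[1,0,1,120,0],[1,0,1,150,0],[1,0,1,170,0],[1,0,1,182,0],[1,0,1,189,0],[1,0,1,191,0],[1,0,1,191,0],[1,0,1,191,0]])

```text
clock: 36.8
position: [632.5, 8.1, 13.3]
ee_rot: [-0.65, 0.76, -0.001, 0.001]
contact_force: [0.3, 0.3, -0.7]
gripper_width: 28.0
grasp_force: 59.5
```

Call:
drive_tool(targets=[[1,0,0,2,0],[1,0,0,4,0],[1,0,0,4,0],[1,0,0,4,0]])

```text
clock: 37.2
position: [631.7, 8.0, 8.1]
ee_rot: [-0.65, 0.76, 0.0, -0.0]
contact_force: [0.2, 0.0, -0.2]
gripper_width: 27.9
grasp_force: 59.5
```

Call:
drive_tool(targets=[[0.3,0,0,0,0],[0,0,0,0,0],[-0.2,0,0,0,0],[-0.2,0,0,0,0],[-0.2,0,0,0,0],[-0.2,0,0,-10,0],[-0.2,0,0,-40,0],[-0.2,0,0,-90,0],[-0.2,0,0,-140,0],[-0.2,0,0,-190,0],[-0.2,0,0,-210,0],[-0.2,0,0,-210,0]])

```text
clock: 38.4
position: [633.8, 8.2, 224.2]
ee_rot: [-0.65, 0.76, -0.003, 0.005]
contact_force: [0.7, -0.2, 0.4]
gripper_width: 51.1
grasp_force: 0.0
```

Call:
drive_tool(targets=[[-0.2,0,0,0,0],[-0.2,0,0,0,0],[-0.2,0,0,0,0]])

```text
clock: 38.7
position: [631.0, 7.9, 216.4]
ee_rot: [-0.649, 0.76, 0.001, -0.001]
contact_force: [-0.5, 0.0, -0.2]
gripper_width: 51.0
grasp_force: 0.0
```

Run:
```python
from h import *
s=arm.read_state();im=arm.get_image("wrist");cv2.imwrite("pics/w19.png",im);print(np.round(s["position"]),s["clock"])
hsv=cv2.cvtColor(im,cv2.COLOR_BGR2HSV)
r=cv2.inRange(hsv,(2,85,50),(17,255,255)); n,l,st,c=cv2.connectedComponentsWithStats(r)
for i in range(1,n):
    if st[i,4]>250: print("rust",st[i].tolist(),on("wrist",*c[i],21,s).round())
# bolt, plug, bearing still as after placing
a=arm.get_image("scene");b=cv2.imread("pics/s12.png");d=(cv2.absdiff(a,b).max(2)>45).astype(np.uint8)
n,l,st,c=cv2.connectedComponentsWithStats(d)
for i in range(1,n):
    if st[i,4]>30: print(st[i].tolist(),a[l==i].mean(0).round(),on("scene",*c[i],12).round())
```

```text
[631.   8. 216.] 38.7
rust [0, 0, 47, 52, 661] [ 921. -262.   21.]
rust [567, 36, 41, 104, 2275] [314. -82.  21.]
rust [215, 154, 34, 33, 564] [699. -39.  21.]
rust [296, 189, 31, 36, 576] [632.   7.  21.]
rust [215, 192, 33, 34, 595] [706.  -3.  21.]
rust [508, 204, 132, 85, 4235] [336.  88.  21.]
rust [466, 213, 43, 55, 497] [458.  64.  21.]
rust [225, 229, 32, 34, 569] [705.  34.  21.]
rust [511, 285, 29, 81, 567] [395. 190.  21.]
rust [599, 401, 30, 38, 427] [153. 460.  21.]
[0, 0, 72, 319, 13825] [111. 119. 115.] [383. 882.  12.]
[325, 0, 156, 180, 5987] [101. 115. 127.] [1719.  329.   12.]
[326, 16, 47, 18, 160] [58. 65. 75.] [1910.  877.   12.]
[67, 18, 4, 34, 42] [111. 137. 159.] [ 982. 1702.   12.]
[315, 27, 59, 120, 3764] [67. 66. 68.] [1310.  453.   12.]
[223, 51, 66, 20, 352] [128. 141. 151.] [1276.  889.   12.]
[269, 52, 12, 6, 48] [49. 61. 79.] [1370.  844.   12.]
[412, 53, 16, 19, 143] [124. 138. 154.] [1691.  359.   12.]
[411, 72, 14, 5, 36] [ 95. 116. 135.] [1554.  299.   12.]
[286, 74, 22, 72, 882] [195. 210. 217.] [1025.  458.   12.]
[225, 88, 29, 22, 217] [149. 163. 171.] [985. 663.  12.]
[256, 104, 13, 12, 72] [117. 128. 134.] [948. 536.  12.]
[258, 116, 20, 32, 483] [116. 124. 130.] [859. 428.  12.]
[283, 136, 5, 12, 36] [187. 202. 211.] [840. 345.  12.]
[338, 178, 10, 16, 105] [151. 151. 151.] [759.  85.  12.]
[328, 215, 18, 13, 164] [ 77.  97. 123.] [632.  13.  12.]
[381, 253, 40, 19, 237] [196. 202. 205.] [ 602. -172.   12.]
[65, 263, 16, 13, 47] [ 99. 118. 137.] [170. 341.  12.]
[524, 289, 24, 19, 198] [ 82.  98. 114.] [ 673. -427.   12.]
[85, 335, 58, 62, 887] [ 97. 107. 118.] [97. 75. 12.]
[408, 362, 11, 21, 63] [ 84. 101. 118.] [ 378. -321.   12.]
[41, 368, 42, 73, 278] [222. 232. 236.] [-8. 97. 12.]
[49, 376, 44, 70, 1342] [198. 214. 221.] [-13.  52.  12.]
[0, 385, 15, 21, 153] [183. 198. 204.] [-55. 162.  12.]
```

```bash
python3 -c "
from bench import arm
print(arm.job_done())"
```

```text
the job is handed in; nothing more can be done
None
```

I put all four parts away in the order asked and handed the job in at about 39 s; the bearing and bolt are confirmed by eye, the plug and nut only by image masks, and I dropped the plug once (a mistyped grip value), then picked it up off the bench and laid it in its bin.

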